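# Gauge the height of a stoneware cup

## Robot

A 6-joint arm with a two-finger parallel gripper is mounted at the origin on the work surface. World frame = base frame: x ahead of the robot, y to its left, z up, the work surface at z = 0. Lengths are in m, angles in rad, forces in N, time in s.
With the tool pointing down it reaches from about 0.4 to 0.825 m from the base axis. Payload 7 kg.
Tool frame: the origin (TCP) lies at the very end of the fingers, on their centre line; the grasp point (between the pads) lies 19 mm behind it; z points along the fingers, y is the line along which they close (so a half turn about z gives the same grasp; the last joint's range is limited). The gripper opens to 85 mm and grips with 20 to 120 N. Pads are 22 mm wide; open, the fingers measure 114 mm over their backs; the gripper's body (76 mm by 85 mm) begins 54 mm behind the grasp point. The pads swing forward as they close: fully open they stand 13 mm farther back than shut.
Start: joints at [1.604, 0.359, 0.012, 0, -1.224, -0.288], TCP at [0.17, 0.653, 0.231] pointing down, gripper open.
Joint ranges: [-3.07, 3.07], [-1.43, 2.12], [-1.02, 1.25], [-3.03, 1.67], [-3.05, -0], [-3.03, 3.03]. Speed limits (rad/s): [2.39, 2.39, 3.01, 3.14, 3.14, 3.14].

## Interface

Orientations are given as a rotation vector (axis times angle).
In Python, from bench import * gives the robot as it stands.
- The arm moves only by the tool servo_tool, never from a script. Its argument "series" is a list of rows, each a list of 7 numbers: the opening, from 0 (shut) to 1 (fully open), then the shift along the tool's x, y, z in mm, then the turn, a rotation vector about the tool's x, y, z in degrees. In form: [[hand, x, y, z, rx, ry, rz], ...]. A call has 1 to 10 rows; each row is the pose to reach, as a shift and turn from the pose commanded when the call began, along the tool's axes at that moment; what a row does not reach only later rows make up. A row lasts 1/10 s, in which the tool goes at most 50 mm and 8.59 degrees, less where a joint would pass 70% of its speed; a pose out of reach is approached as far as the arm can. A call with a gripper value outside its range is refused whole. The fingers move at their own pace and stop on an object; "grip_force" is the grip in N (left out, the last holds). Time passes only in rows, so rows that repeat a pose let the fingers close. It gives the time, the measured TCP pose, the force, the opening and the grip force at its end, in the units of the state.
- get_state(): the state, without advancing time (a new reading comes with each control period).
- get_image(name): name is "scene" or "top"; returns a dict with "frame" (384x512x3 uint8, red, green, blue), "fx", "fy", "cx", "cy" (pixels), "distortion" ([k1, k2, p1, p2, k3] as OpenCV has them; the pictures are not rectified), "rvec" (rotation vector, rad) and "tvec" (3), from world to camera coordinates, as OpenCV has them. Camera axes: x right, y down, z forward; pixel columns grow to the right and rows downward; lengths in m; the calibration is good to about 2 mm. A picture is of the moment at which its call begins. There is no depth.
- sign_off(): hands the job in; it is judged then, once.
The state is a dict: "time": time; "joint_pos": joint angles; "qvel": joint speeds; "joint_torque": joint torques, N m; "tool_pos": TCP position; "tcp_rot": TCP orientation; "force": force on the tool from outside, world axes, zero at the start; "moment": the same for the moment, N m; "grip_width": finger opening in m; "grip_force": force on a finger pad.
Only numpy, scipy, OpenCV 4.12 (cv2) and the standard library are available. Lean on these libraries where they do the work, as an engineer would, in place of code of your own. Each camera call takes 0.05 s, during which the arm holds its last target. There are 200 camera calls.

## Task

Check the height of the short stoneware cup with the green inside: stand it upright on the ring in the middle of the marble slab and let go of it. Then pick up the bridge gauge and lower it gently over the cup, until it stands flat on the slab with its sprung brass foot centred on the cup's rim and reads the cup's height; let go and leave it standing there. Leave the other pottery and the jar where they are.

Things in the scene. Friction and masses are not known exactly. Their poses are not given: they have to be found in the camera images.
- cup: cup to measure: beige stoneware outside, pale green inside, round, no handle. 66 mm high, 60 mm across from 20 to 44 mm up, 46 mm at the foot, 56 mm at the rim, wall 4 mm, about 0.2 kg. Origin: centre of its underside, z up. Starts on the ware board; grip it across the outside about 32 mm up
- tall_cup: bystander: the tall cup, dark blue outside and cream inside, same widths as the short cup but 86 mm high; stands on the ware board about 130 mm from the short cup, either end. Origin: centre of its underside
- ware_board: fixed pale plywood board 260 x 130 x 15 mm that carries the two cups, on the left or right of the slab. Origin: centre of its underside, x along its length
- slab: fixed white marble slab 200 x 200 x 20 mm, with a dark green ring (66 mm inside, 76 mm outside diameter, flush) inlaid in the middle of its top. Origin: centre of its underside
- slab_mark (a point): centre of the inlaid ring, on the top face of the slab (20 mm above the table)
- gauge: bridge gauge, 0.8 kg: legs on dark runners 70 x 16 mm, 118 mm clear between them along its y; aluminium beam 150 mm long, 108 to 128 mm up; on it a black housing 30 (x) x 36 (y) mm, 128 to 188 mm up, scale and red pointer on its x faces. Origin: midway between the legs at ground level, z up. Grip the housing across y, 162 mm up. Starts on the table; the slab lies between it and the ware board
- foot_under (a point): centre of the underside of the gauge's foot, a brass disc 70 mm in diameter and 8 mm thick on a rod, on the gauge's vertical axis between the legs; 40 mm above the gauge's ground level when nothing pushes it up
- gauge_foot (a joint): the gauge's reading: how far (m) the foot is pushed up from its lowest place, 0 to 0.050, against a light spring (1 to 3.5 N). With the gauge standing on the same surface as a thing, reading = height of the thing - 0.040: 0.026 for the short cup
- glaze_jar: bystander: amber glass jar with a wooden cap, 68 mm diameter, 90 mm high, standing beyond the slab. Origin: centre of its underside
- bowl: bystander: beige bowl, green inside, 124 mm across the rim, 45 mm high, standing beyond the slab. Origin: centre of its underside

How it is judged:
By the outcome, as a careful person would: the job done as asked, in the order asked, and still so for the second after the job is handed in, with the robot touching nothing.
It also fails if it takes over 54 s, if anything falls off the work surface, if the arm or the gripper's body presses on something with over 40 N, if the wrist force passes 120 N, or if a joint passes its speed limit or range.

## Working session

There is one attempt and no reset: what is moved stays moved. The work goes in short steps, Python scripts to look and compute and a tool call to move; the robot and the scene stay as the last step left them, time stands still between calls to the robot, and variables do not carry over. Pictures are saved under pics/ and viewed, at most 10 in all, crops included, and the job is handed in when it is done.

Besides the shell and the picture viewer there is one more tool, called after ">>>" as name([rows], argument=value, ...), one row to a line, values as JSON. servo_tool: Moves the arm, as the interface text tells. Its arguments: {"type":"object","properties":{"series":{"type":"array"},"grip_force":{"type":"number"}},"required":["series"]}

```bash
mkdir -p pics; cat > h.py <<'E'
from bench import *
import numpy as np, cv2
from scipy.spatial.transform import Rotation as R
def cam(n):
    d=get_image(n); d['K']=np.array([[d['fx'],0,d['cx']],[0,d['fy'],d['cy']],[0,0,1.]]); return d
def plane(d,uv,z):
    uv=np.asarray(uv,float).reshape(-1,1,2)
    p=cv2.undistortPoints(uv,d['K'],np.array(d['distortion'])).reshape(-1,2)
    r=np.c_[p,np.ones(len(p))]
    M=cv2.Rodrigues(np.array(d['rvec'],float))[0]
    C=-M.T@np.array(d['tvec']).ravel(); w=r@M
    return C+w*((np.asarray(z)-C[2])/w[:,2])[:,None]
def proj(d,P):
    return cv2.projectPoints(np.asarray(P,float).reshape(-1,1,3),np.array(d['rvec'],float),np.array(d['tvec'],float),d['K'],np.array(d['distortion']))[0].reshape(-1,2)
def save(d,n,box=None,s=1):
    f=d['frame'][:,:,::-1]
    if box: f=f[box[1]:box[3],box[0]:box[2]]
    cv2.imwrite('pics/'+n+'.png',cv2.resize(f,None,fx=s,fy=s,interpolation=cv2.INTER_CUBIC))
def totool(s,dw): return R.from_rotvec(s['tcp_rot']).inv().apply(dw)*1000
E
python3 - <<'E'
from h import *
for n in('top','scene'):
    d=cam(n); save(d,n+'0',s=1.5)
    M=cv2.Rodrigues(np.array(d['rvec'],float))[0]; print(n,-M.T@np.array(d['tvec']).ravel(), M[2])
s=get_state(); print(s); print(R.from_rotvec(s['tcp_rot']).as_matrix().round(3))
E
```

```text
top [0.51697524 0.00184876 1.18620077] [ 0.05044759  0.01521337 -0.99861083]
scene [0.9766233  0.46811654 0.95959282] [-0.35474129 -0.42095293 -0.83483965]
{'time': 0.1, 'joint_pos': array([ 1.60409924e+00,  3.59300884e-01,  1.11572752e-02, -3.11613959e-04,
       -1.22409402e+00, -2.88086951e-01]), 'qvel': array([ 0.00048938, -0.00148154,  0.00127847,  0.00143331,  0.00052182,
       -0.0021786 ]), 'joint_torque': array([-9.62108788e-04, -5.84765339e+01,  2.94106722e+01,  6.95452318e+00,
       -3.16250451e-03,  8.76792058e-06]), 'tool_pos': array([0.17004916, 0.65278768, 0.23046907]), 'tcp_rot': array([ 3.11465622e+00, -3.99110727e-01, -9.20174350e-05]), 'force': array([-0.24273702, -0.55353125, -0.28533453]), 'moment': array([ 0.01663576, -0.01973493, -0.00457672]), 'grip_force': 0.0, 'grip_width': 0.08504285778596855}
[[ 0.968 -0.252 -0.   ]
 [-0.252 -0.968 -0.001]
 [ 0.     0.001 -1.   ]]
```

View pics/top0.png

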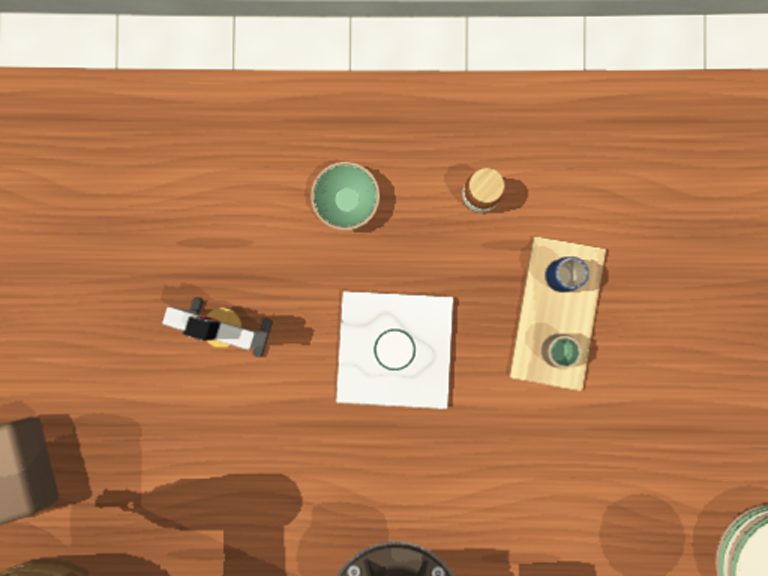

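View pics/scene0.png

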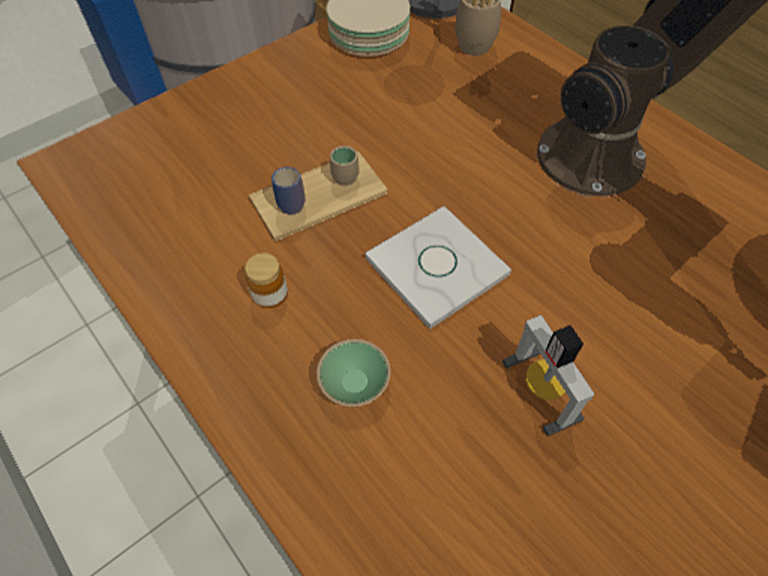

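The top view shows the short cup at about (565,352)/1.5, the ring at (394,350)/1.5, the gauge at (205,328)/1.5 with its beam running from (165,316) to (255,342), and the tall cup at (570,273)/1.5. The scene view shows the same layout, with the gauge near the right.

```bash
cat > m.py <<'E'
from h import *
def mask(d,lo,hi,box):
    hsv=cv2.cvtColor(d['frame'],cv2.COLOR_RGB2HSV); m=cv2.inRange(hsv,np.array(lo),np.array(hi)); o=np.zeros_like(m)
    x0,y0,x1,y1=box; o[y0:y1,x0:x1]=m[y0:y1,x0:x1]; return o
def big(m):
    c=cv2.findContours(m,cv2.RETR_EXTERNAL,cv2.CHAIN_APPROX_NONE)[0]; return max(c,key=cv2.contourArea)
E
python3 - <<'E'
from m import *
for n,bc,br,bg in(('top',(360,218,395,252),(245,212,280,252),(100,190,190,245)),('scene',(215,95,245,115),(272,158,310,190),(330,200,400,295))):
    d=cam(n)
    c=big(mask(d,(40,40,30),(95,255,255),bc)); e=cv2.fitEllipse(c)
    print(n,'cupgreen',e,cv2.contourArea(c),plane(d,[e[0]],[.081]))
    w=plane(d,c.reshape(-1,2),np.full(len(c),.081)); print('  circ',cv2.minEnclosingCircle(w[:,:2].astype(np.float32)))
    c=big(mask(d,(35,60,0),(95,255,140),br)); e=cv2.fitEllipse(c); print(' ring',e,plane(d,[e[0]],[.02]))
    w=plane(d,c.reshape(-1,2),np.full(len(c),.02)); print('  circ',cv2.minEnclosingCircle(w[:,:2].astype(np.float32)))
    k=mask(d,(0,0,0),(180,255,45),bg); c=big(k); r=cv2.minAreaRect(c); print(' black',r,plane(d,[r[0]],[.188]))
    a=mask(d,(0,0,120),(180,45,255),bg); 
    ys,xs=np.nonzero(a); r=cv2.minAreaRect(np.c_[xs,ys].astype(np.float32)); bp=cv2.boxPoints(r); print(' alu',r,plane(d,bp,np.full(4,.128)).round(4).tolist())
d=cam('top'); a=save(d,'topg',(95,185,195,250),7); d=cam('scene'); save(d,'scg',(325,200,405,295),6)
E
```

```text
top cupgreen ((376.2709045410156, 234.30885314941406), (16.866395950317383, 17.664817810058594), 127.91441345214844) 232.0 [[ 0.46628472 -0.28443114  0.081     ]]
  circ ((0.4667873680591583, -0.2838417589664459), 0.023431025445461273)
 ring ((271.7916564941406, 223.29165649414062), (0.0, 0.7071067690849304), 0.0) [[ 0.49043135 -0.01986687  0.02      ]]
  circ ((0.4898657202720642, -0.01907820627093315), 0.009640359319746494)
 black ((134.02517700195312, 219.35740661621094), (21.14388084411621, 12.396685600280762), 10.007980346679688) [[0.5010259  0.30300807 0.188     ]]
 alu ((138.96331787109375, 218.2889862060547), (61.01353454589844, 12.260177612304688), 16.699243545532227) [[0.5094, 0.3852, 0.128], [0.5383, 0.3773, 0.128], [0.4962, 0.2328, 0.128], [0.4673, 0.2408, 0.128]]
scene cupgreen ((228.51138305664062, 103.3343734741211), (9.385856628417969, 14.326984405517578), 87.59852600097656) 103.5 [[ 0.46790318 -0.2842643   0.081     ]]
  circ ((0.4679851531982422, -0.28423142433166504), 0.023010026663541794)
 ring ((297.9857482910156, 177.49330139160156), (7.943274974822998, 13.752821922302246), 44.526302337646484) [[0.46032287 0.02662974 0.02      ]]
  circ ((0.46033230423927307, 0.031055044382810593), 0.02197881229221821)
 black ((375.62939453125, 230.41766357421875), (21.935197830200195, 22.39537811279297), 57.528804779052734) [[0.51914377 0.31566641 0.188     ]]
 alu ((369.597412109375, 245.24929809570312), (73.46793365478516, 28.728572845458984), 60.524105072021484) [[0.5297, 0.2306, 0.128], [0.4548, 0.2419, 0.128], [0.5171, 0.4036, 0.128], [0.5839, 0.3901, 0.128]]
```

View pics/topg.png

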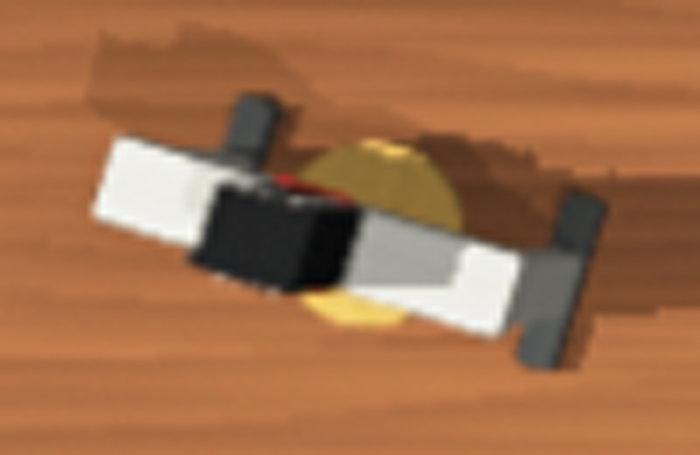

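View pics/scg.png

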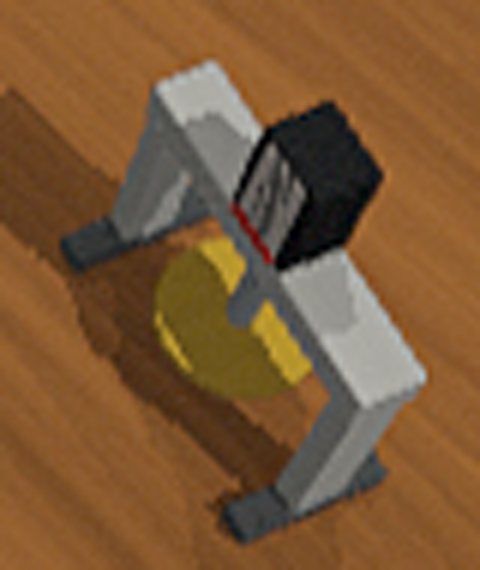

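The top crop shows the beam's top corners at about (117,135), (93,215), (500,338) and (523,255). The scene crop shows them at (153,88), (210,62), (427,378) and (362,408), with the housing top at (268,125), (330,102), (383,178) and (318,205). Both are crop pixels.

```bash
python3 - <<'E'
from m import *
for n,br,s in(('top',(245,212,280,254),1),('scene',(272,158,310,190),1)):
    d=cam(n); g=cv2.cvtColor(d['frame'],cv2.COLOR_RGB2GRAY).astype(int); f=d['frame'].astype(int)
    m=((f[:,:,1]-f[:,:,0])>12).astype(np.uint8); o=np.zeros_like(m); o[br[1]:br[3],br[0]:br[2]]=m[br[1]:br[3],br[0]:br[2]]
    ys,xs=np.nonzero(o); P=np.c_[xs,ys].astype(np.float32); w=plane(d,P,np.full(len(P),.02))[:,:2]
    A=np.c_[2*w,np.ones(len(w))]; x=np.linalg.lstsq(A,(w**2).sum(1),rcond=None)[0]; print(n,'ring',x[:2],np.sqrt(x[2]+x[:2]@x[:2]),len(P))
    if n=='top': q=np.array([(117,135),(93,215),(500,338),(523,255)])/7+[95,185]
    else: q=np.array([(210,62),(153,88),(362,408),(427,378)])/6+[325,200]
    q-=0.5
    b=plane(d,q,np.full(4,.128))[:,:2]; print(b.round(4).tolist(),'c',b.mean(0)); a=(b[0]+b[1]-b[2]-b[3])/2; print('len',np.linalg.norm(a),'yaw of gauge y',np.degrees(np.arctan2(a[1],a[0])), 'w',np.linalg.norm(b[0]-b[1]))
    if n=='scene':
        q=np.array([(268,125),(330,102),(383,178),(318,205)])/6+[325,200]-.5
        b=plane(d,q,np.full(4,.188))[:,:2]; print('housing',b.round(4).tolist(),b.mean(0))
s=get_state(); Rm=R.from_rotvec(s['tcp_rot']); print(s['tool_pos'],Rm.as_matrix().round(3))
E
```

```text
top ring [0.46501109 0.00452724] 0.03552950393483251 154
[[0.538, 0.378], [0.5098, 0.3857], [0.4677, 0.2421], [0.4968, 0.2346]] c [0.50306915 0.3100814 ]
len 0.1494641462500201 yaw of gauge y 73.80724408958125 w 0.02917772118801915
scene ring [0.46536588 0.00404393] 0.035629420749339405 92
[[0.4709, 0.2419], [0.4973, 0.2356], [0.5382, 0.378], [0.5106, 0.3856]] c [0.5042237  0.31027634]
len 0.14865155999177904 yaw of gauge y -105.73041743082088 w 0.02717361428887989
housing [[0.511, 0.29], [0.4862, 0.2981], [0.4957, 0.3312], [0.5221, 0.3235]] [0.50372799 0.31068382]
[0.17011382 0.65313418 0.2311982 ] [[ 0.968 -0.252 -0.   ]
 [-0.252 -0.968 -0.   ]
 [-0.     0.    -1.   ]]
```

>>> servo_tool([
  [1, 446, 404, -39, 0, 0, 0],
  [1, 446, 404, -39, 0, 0, 0],
  [1, 446, 404, -39, 0, 0, 0],
  [1, 446, 404, -39, 0, 0, 0],
  [1, 446, 404, -39, 0, 0, 0],
  [1, 446, 404, -39, 0, 0, 0],
  [1, 446, 404, -39, 0, 0, 0],
  [1, 446, 404, -39, 0, 0, 0],
  [1, 446, 404, -39, 0, 0, 0],
  [1, 446, 404, -39, 0, 0, 0],
], grip_force=30)

```text
time: 1.4
tool_pos: [0.4442, 0.234, 0.2643]
tcp_rot: [-3.115, 0.398, -0.001]
force: [1.6, 1.2, 0.3]
grip_width: 0.0853
grip_force: 0.0
```

>>> servo_tool([
  [1, 153, 496, 130, 0, 0, 0],
  [1, 153, 496, 130, 0, 0, 0],
  [1, 153, 496, 130, 0, 0, 0],
  [1, 153, 496, 130, 0, 0, 0],
  [1, 153, 496, 130, 0, 0, 0],
  [1, 153, 496, 130, 0, 0, 0],
  [1, 153, 496, 130, 0, 0, 0],
  [1, 153, 496, 130, 0, 0, 0],
  [1, 153, 496, 130, 0, 0, 0],
  [1, 153, 496, 130, 0, 0, 0],
])

```text
time: 2.4
tool_pos: [0.465, -0.2508, 0.1421]
tcp_rot: [3.116, -0.399, 0.002]
force: [1.3, 0.0, 1.2]
grip_width: 0.0855
grip_force: 0.0
```

```bash
cat > t.py <<'E'
from h import *; import sys
s=get_state(); T=np.array([float(v) for v in sys.argv[1:4]])
print(s['time'],s['tool_pos'].round(4),'tool delta mm',totool(s,T-s['tool_pos']).round(1),'rotmat',R.from_rotvec(s['tcp_rot']).as_matrix().round(3).tolist(),'F',np.round(s['force'],1),s['grip_width'])
E
python3 t.py .4672 -.2842 .1
```

```text
2.4 [ 0.465  -0.2508  0.1421] tool delta mm [10.5 31.7 42.1] rotmat [[0.968, -0.252, 0.001], [-0.252, -0.968, -0.0], [0.001, -0.0, -1.0]] F [1.3 0.  1.2] 0.0855374711342755
```

>>> servo_tool([
  [1, 10.5, 31.5, 30, 0, 0, 0],
  [1, 10.5, 31.5, 42, 0, 0, 0],
  [1, 10.5, 31.5, 42, 0, 0, 0],
])

```text
time: 2.7
tool_pos: [0.4655, -0.2822, 0.098]
tcp_rot: [-3.115, 0.403, 0.007]
force: [0.4, 0.2, 0.3]
grip_width: 0.0856
grip_force: 0.0
```

```bash
python3 - <<'E'
from m import *
d=cam('scene'); save(d,'cup1',(190,50,290,150),6)
E
python3 t.py .4672 -.2842 .026
```

```text
2.75 [ 0.4666 -0.2818  0.0996] tool delta mm [ 1.3  2.2 73.6] rotmat [[0.968, -0.253, -0.002], [-0.253, -0.968, 0.0], [-0.002, 0.0, -1.0]] F [ 0.5 -0.1 -0.1] 0.08511356537566866
```

View pics/cup1.png

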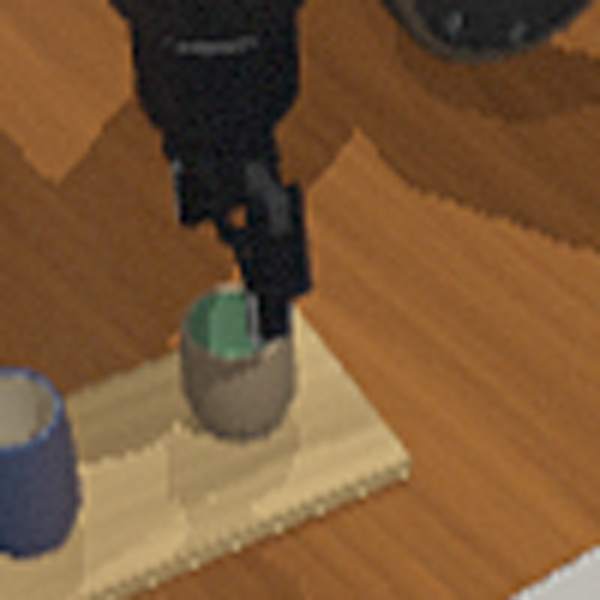

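The crop shows the gripper straddling the cup (crop 240,360). The tall cup at (30,450) is clear. Next I go down and grip.

>>> servo_tool([
  [1, 1, 2, 20, 0, 0, 0],
  [1, 1, 2, 45, 0, 0, 0],
  [1, 1, 2, 65, 0, 0, 0],
  [1, 1, 2, 73, 0, 0, 0],
  [1, 1, 2, 73, 0, 0, 0],
  [0.6, 1, 2, 73, 0, 0, 0],
  [0.4, 1, 2, 73, 0, 0, 0],
  [0.4, 1, 2, 73, 0, 0, 0],
  [0.4, 1, 2, 73, 0, 0, 0],
  [0.4, 1, 2, 73, 0, 0, 0],
], grip_force=30)

```text
time: 3.75
tool_pos: [0.4689, -0.2841, 0.0289]
tcp_rot: [3.116, -0.399, 0.004]
force: [-0.6, 3.0, 6.0]
grip_width: 0.0599
grip_force: 31.3
```

>>> servo_tool([
  [0.4, 0, 0, -5, 0, 0, 0],
  [0.4, 0, 0, -20, 0, 0, 0],
  [0.4, 0, 0, -45, 0, 0, 0],
  [0.4, 0, 0, -70, 0, 0, 0],
  [0.4, 0, 0, -80, 0, 0, 0],
  [0.4, 0, 0, -80, 0, 0, 0],
])

```text
time: 4.35
tool_pos: [0.4687, -0.2843, 0.1089]
tcp_rot: [3.116, -0.399, 0.006]
force: [-0.6, 0.5, -3.0]
grip_width: 0.0596
grip_force: 33.1
```

```bash
python3 t.py .4652 .0043 .11; python3 t.py .4652 .0043 .11
```

```text
4.35 [ 0.4687 -0.2843  0.1089] tool delta mm [ -76.2 -278.4   -1.4] rotmat [[0.968, -0.252, 0.003], [-0.252, -0.968, -0.001], [0.004, -0.0, -1.0]] F [-0.6  0.5 -3. ] 0.059575051438187546
4.35 [ 0.4687 -0.2843  0.1089] tool delta mm [ -76.2 -278.4   -1.4] rotmat [[0.968, -0.252, 0.003], [-0.252, -0.968, -0.001], [0.004, -0.0, -1.0]] F [-0.6  0.5 -3. ] 0.059575051438187546
```

>>> servo_tool([
  [0.4, -5, -20, 0, 0, 0, 0],
  [0.4, -15, -55, 0, 0, 0, 0],
  [0.4, -27, -98, 0, 0, 0, 0],
  [0.4, -39, -142, 0, 0, 0, 0],
  [0.4, -51, -186, 0, 0, 0, 0],
  [0.4, -62, -228, 0, 0, 0, 0],
  [0.4, -71, -260, 0, 0, 0, 0],
  [0.4, -76, -278, 0, 0, 0, 0],
  [0.4, -76, -278, 20, 0, 0, 0],
  [0.4, -76, -278, 40, 0, 0, 0],
])

```text
time: 5.35
tool_pos: [0.4639, 0.005, 0.0661]
tcp_rot: [-3.116, 0.397, -0.0]
force: [0.1, 0.6, -1.9]
grip_width: 0.0596
grip_force: 33.2
```

>>> servo_tool([
  [0.4, 0, 0, 15, 0, 0, 0],
  [0.4, 0, 0, 20, 0, 0, 0],
  [0.4, 0, 0, 20, 0, 0, 0],
])

```text
time: 5.65
tool_pos: [0.4633, 0.0037, 0.046]
tcp_rot: [3.115, -0.399, -0.004]
force: [-0.4, 0.6, -1.9]
grip_width: 0.06
grip_force: 33.2
```

```bash
python3 - <<'E'
from m import *
d=cam('scene'); save(d,'pl1',(250,120,350,200),7)
d=cam('top'); save(d,'pl1t',(220,190,300,270),7)
E
python3 t.py .4652 .0043 .034
```

```text
5.75 [0.4644 0.0041 0.0473] tool delta mm [ 0.7 -0.4 13.3] rotmat [[0.968, -0.252, -0.0], [-0.252, -0.968, -0.0], [-0.0, 0.0, -1.0]] F [-0.5 -0.2 -1.5] 0.05972169859020529
```

View pics/pl1.png

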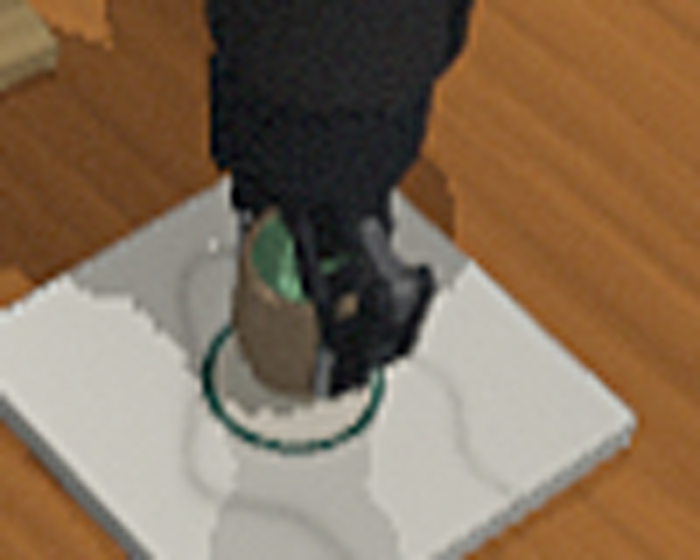

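The cup hangs upright over the ring (crop ring centre (293,378), cup foot at about (280,375)). Next I lower it until it touches.

>>> servo_tool([
  [0.4, 1, 0, 6, 0, 0, 0],
  [0.4, 1.5, 0, 10, 0, 0, 0],
  [0.4, 1.5, 0, 12, 0, 0, 0],
  [0.4, 1.5, 0, 12, 0, 0, 0],
])

```text
time: 6.15
tool_pos: [0.4656, 0.0036, 0.0349]
tcp_rot: [3.116, -0.399, -0.001]
force: [0.1, -1.1, -2.3]
grip_width: 0.0595
grip_force: 33.2
```

>>> servo_tool([
  [0.4, 0, 0, 1, 0, 0, 0],
  [0.4, 0, 0, 1, 0, 0, 0],
])

```text
time: 6.35
tool_pos: [0.4658, 0.0038, 0.0342]
tcp_rot: [-3.116, 0.399, -0.0]
force: [0.0, 0.4, -2.2]
grip_width: 0.0597
grip_force: 33.2
```

>>> servo_tool([
  [0.4, 0, 0, 0.5, 0, 0, 0],
  [0.4, 0, 0, 1, 0, 0, 0],
  [0.4, 0, 0, 1, 0, 0, 0],
])

```text
time: 6.65
tool_pos: [0.4658, 0.0038, 0.0339]
tcp_rot: [-3.116, 0.399, -0.001]
force: [-3.9, 1.0, 8.2]
grip_width: 0.0596
grip_force: 34.1
```

>>> servo_tool([
  [0.4, 0, 0, -0.5, 0, 0, 0],
  [0.7, 0, 0, -0.5, 0, 0, 0],
  [1, 0, 0, -0.5, 0, 0, 0],
  [1, 0, 0, -0.5, 0, 0, 0],
  [1, 0, 0, -0.5, 0, 0, 0],
])

```text
time: 7.15
tool_pos: [0.4659, 0.0038, 0.0337]
tcp_rot: [-3.116, 0.399, -0.0]
force: [-0.1, 0.7, 0.4]
grip_width: 0.0857
grip_force: 0.0
```

>>> servo_tool([
  [1, 0, 0, -10, 0, 0, 0],
  [1, 0, 0, -40, 0, 0, 0],
  [1, 0, 0, -85, 0, 0, 0],
  [1, 0, 0, -130, 0, 0, 0],
  [1, 0, 0, -175, 0, 0, 0],
  [1, 0, 0, -200, 0, 0, 0],
  [1, -40, -30, -210, 0, 0, 0],
  [1, -80, -60, -215, 0, 0, 0],
  [1, -80, -110, -215, 0, 0, 0],
  [1, -80, -160, -215, 0, 0, 0],
])

```text
time: 8.15
tool_pos: [0.4278, 0.1795, 0.2511]
tcp_rot: [-3.113, 0.398, -0.005]
force: [2.0, -0.7, 1.1]
grip_width: 0.0854
grip_force: 0.0
```

```bash
python3 - <<'E'
from m import *
for n,b in(('top',(240,210,285,260)),('scene',(265,130,325,195))):
    d=cam(n); c=big(mask(d,(40,60,30),(80,255,255),b))
    save(d,'cupplaced_'+n,b,8)
    w=plane(d,c.reshape(-1,2),np.full(len(c),.086)); print(n,cv2.minEnclosingCircle(w[:,:2].astype(np.float32)),len(c))
E
python3 t.py .5036 .3102 .235
```

```text
top ((0.4634108245372772, 0.003477945923805237), 0.023212788626551628) 49
scene ((0.46468913555145264, 0.003675358835607767), 0.02336188033223152) 41
8.25 [0.4295 0.1823 0.2495] tool delta mm [  40.  -142.3   14.8] rotmat [[0.969, -0.249, 0.002], [-0.249, -0.969, 0.001], [0.001, -0.001, -1.0]] F [-1.3 -1.3 -1.3] 0.08539908496909213
```

View pics/cupplaced_scene.png

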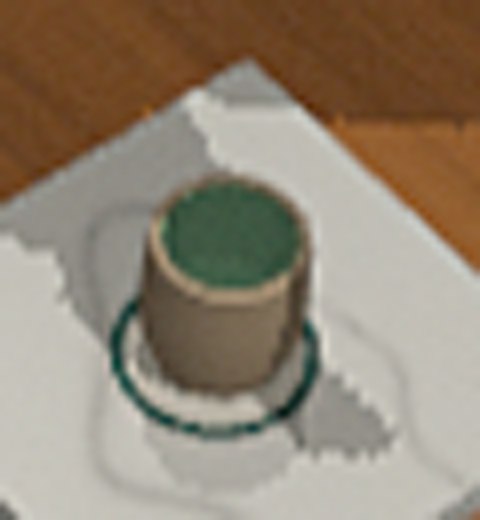

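The cup stands upright inside the ring: crop foot at (225,350), ring centre at (215,365). The measured centre is (0.4641, 0.0036). Now the gauge.

>>> servo_tool([
  [1, 15, -45, 0, 0, 0, 0],
  [1, 25, -90, 0, 0, 0, 0],
  [1, 35, -125, 5, 0, 0, 1],
  [1, 40, -142, 15, 0, 0, 1.3],
  [1, 40, -142, 15, 0, 0, 1.3],
  [1, 40, -142, 15, 0, 0, 1.3],
], grip_force=60)

```text
time: 8.85
tool_pos: [0.5027, 0.3049, 0.2335]
tcp_rot: [3.11, -0.434, -0.001]
force: [0.2, -0.8, 0.4]
grip_width: 0.0854
grip_force: 0.0
```

```bash
python3 t.py .5036 .3102 .143;python3 - <<'E'
from m import *
d=cam('scene'); save(d,'g1',(325,180,405,280),6)
E
```

```text
8.85 [0.5027 0.3049 0.2335] tool delta mm [-0.5 -5.5 90.5] rotmat [[0.962, -0.274, -0.001], [-0.274, -0.962, -0.001], [-0.001, 0.001, -1.0]] F [ 0.2 -0.8  0.4] 0.08539907820100094
```

View pics/g1.png

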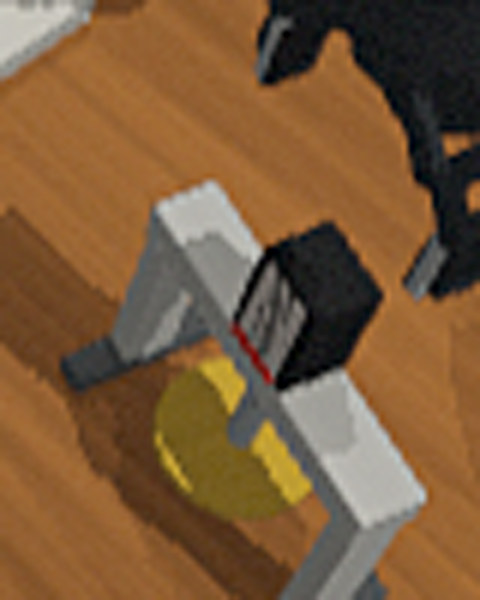

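The open fingers stand on either side of the housing line (housing top at about (320,260) in the crop). Descending.

>>> servo_tool([
  [1, -0.5, -5.5, 15, 0, 0, 0],
  [1, -0.5, -5.5, 40, 0, 0, 0],
  [1, -0.5, -5.5, 70, 0, 0, 0],
  [1, -0.5, -5.5, 86, 0, 0, 0],
  [1, -0.5, -5.5, 90, 0, 0, 0],
  [1, -0.5, -5.5, 90, 0, 0, 0],
])

```text
time: 9.5
tool_pos: [0.504, 0.3102, 0.1445]
tcp_rot: [-3.111, 0.435, -0.001]
force: [0.1, 0.1, 0.8]
grip_width: 0.0855
grip_force: 0.0
```

```bash
python3 t.py .5036 .3102 .143
```

```text
9.5 [0.504  0.3102 0.1445] tool delta mm [-0.4  0.1  1.5] rotmat [[0.962, -0.274, 0.0], [-0.274, -0.962, 0.0], [0.0, -0.0, -1.0]] F [0.1 0.1 0.8] 0.08550723736723068
```

>>> servo_tool([
  [0.7, 0, 0, 1, 0, 0, 0],
  [0.5, 0, 0, 1, 0, 0, 0],
  [0.2, 0, 0, 1, 0, 0, 0],
  [0.2, 0, 0, 1, 0, 0, 0],
  [0.2, 0, 0, 1, 0, 0, 0],
  [0.2, 0, 0, 1, 0, 0, 0],
  [0.2, 0, 0, 1, 0, 0, 0],
], grip_force=60)

```text
time: 10.2
tool_pos: [0.5042, 0.3106, 0.1435]
tcp_rot: [-3.111, 0.434, -0.001]
force: [-1.7, -2.8, 6.2]
grip_width: 0.0356
grip_force: 61.5
```

>>> servo_tool([
  [0.2, 0, 0, -3, 0, 0, 0],
  [0.2, 0, 0, -15, 0, 0, 0],
  [0.2, 0, 0, -35, 0, 0, 0],
  [0.2, 0, 0, -60, 0, 0, 0],
  [0.2, 0, 0, -85, 0, 0, 0],
  [0.2, 0, 0, -105, 0, 0, 0],
  [0.2, 0, 0, -120, 0, 0, 0],
  [0.2, 0, 0, -125, 0, 0, 0],
  [0.2, 0, 0, -125, 0, 0, 0],
  [0.2, 0, 0, -125, 0, 0, 0],
])

```text
time: 11.2
tool_pos: [0.5033, 0.3105, 0.2664]
tcp_rot: [3.11, -0.435, -0.003]
force: [-0.6, 0.4, -9.6]
grip_width: 0.0352
grip_force: 61.7
```

```bash
python3 t.py .4643 .0037 .267;python3 - <<'E'
from m import *
d=cam('scene'); save(d,'g2',(320,120,430,270),4)
d=cam('top'); save(d,'g2t',(60,160,220,270),4)
print(proj(d,[[.5036,.3102,.1]]))
E
```

```text
11.2 [0.5033 0.3105 0.2664] tool delta mm [ 4.660e+01  3.057e+02 -2.000e-01] rotmat [[0.962, -0.274, -0.002], [-0.274, -0.962, -0.001], [-0.002, 0.002, -1.0]] F [-0.6  0.4 -9.6] 0.03518417680110643
[[141.74302018 217.82762633]]
```

View pics/g2.png

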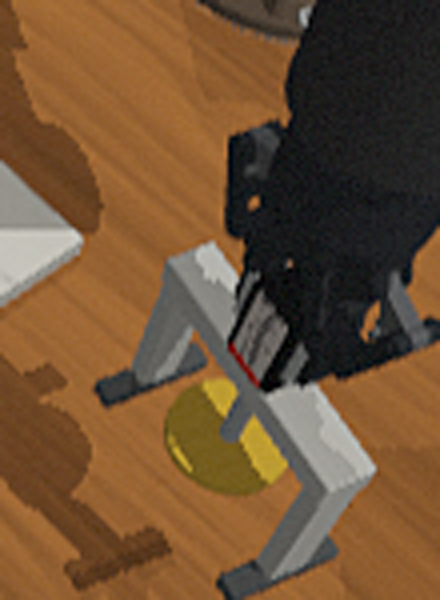

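The gauge hangs level from the housing; its beam top corners are at (213,242), (167,262), (325,492) and (377,467) in the crop. I'll use them to check the gauge's offset from the TCP.

```bash
python3 - <<'E'
from m import *
d=cam('scene'); q=np.array([(213,242),(167,262),(325,492),(377,467)])/4+[320,120]-.5
b=plane(d,q,np.full(4,.251))[:,:2]; a=(b[0]+b[1]-b[2]-b[3])/2
print(b.round(4).tolist(),b.mean(0),np.linalg.norm(a),np.degrees(np.arctan2(a[1],a[0])))
E
```

```text
[[0.468, 0.2427], [0.4968, 0.2358], [0.5391, 0.377], [0.5087, 0.3846]] [0.50316769 0.31003444] 0.14748738811720263 -106.33164543146583
```

>>> servo_tool([
  [0.2, 2, 15, 0, 0, 0, 0],
  [0.2, 6, 40, 0, 0, 0, 0],
  [0.2, 11, 75, 0, 0, 0, 0],
  [0.2, 17, 113, 0, 0, 0, 0],
  [0.2, 23, 153, 0, 0, 0, 0],
  [0.2, 29, 193, 0, 0, 0, 0],
  [0.2, 35, 230, 0, 0, 0, 0],
  [0.2, 40, 264, 0, 0, 0, 0],
  [0.2, 44, 290, 0, 0, 0, 0],
  [0.2, 46.5, 305.5, 0, 0, 0, 0],
])

```text
time: 12.35
tool_pos: [0.4639, 0.0019, 0.2676]
tcp_rot: [3.111, -0.437, -0.0]
force: [0.6, 0.9, -7.4]
grip_width: 0.0354
grip_force: 62.5
```

>>> servo_tool([
  [0.2, 0, 0, 0, 0, 0, 0],
  [0.2, 0, 0, 0, 0, 0, 0],
  [0.2, 0, 0, 10, 0, 0, 0],
  [0.2, 0, 0, 25, 0, 0, 0],
  [0.2, 0, 0, 40, 0, 0, 0],
  [0.2, 0, 0, 50, 0, 0, 0],
  [0.2, 0, 0, 50, 0, 0, 0],
  [0.2, 0, 0, 50, 0, 0, 0],
])

```text
time: 13.15
tool_pos: [0.4653, 0.0046, 0.2177]
tcp_rot: [3.111, -0.433, -0.0]
force: [0.1, -0.6, -8.2]
grip_width: 0.0354
grip_force: 62.6
```

```bash
python3 t.py .4643 .0037 .2164;python3 - <<'E'
from m import *
d=cam('scene'); save(d,'g3',(230,70,350,200),4.6)
E
```

```text
13.15 [0.4653 0.0046 0.2177] tool delta mm [-0.7  1.1  1.3] rotmat [[0.962, -0.273, -0.0], [-0.273, -0.962, -0.0], [0.0, 0.0, -1.0]] F [ 0.1 -0.6 -8.2] 0.035382846425456395
```

View pics/g3.png

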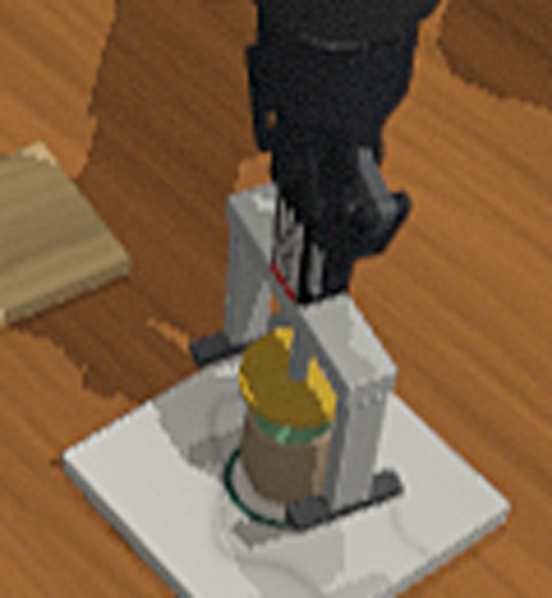

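The gauge is centred above the cup: brass disc at (288,378), cup below it, and both runners over the slab. I've used all ten picture views, so from here I go by numbers.

>>> servo_tool([
  [0.2, -0.5, 0.7, 8, 0, 0, 0],
  [0.2, -0.5, 0.7, 18, 0, 0, 0],
  [0.2, -0.5, 0.7, 26, 0, 0, 0],
  [0.2, -0.5, 0.7, 31, 0, 0, 0],
  [0.2, -0.5, 0.7, 36, 0, 0, 0],
  [0.2, -0.5, 0.7, 41, 0, 0, 0],
  [0.2, -0.5, 0.7, 45, 0, 0, 0],
  [0.2, -0.5, 0.7, 48, 0, 0, 0],
  [0.2, -0.5, 0.7, 50, 0, 0, 0],
  [0.2, -0.5, 0.7, 50, 0, 0, 0],
])

```text
time: 14.2
tool_pos: [0.4643, 0.0036, 0.1675]
tcp_rot: [3.111, -0.434, -0.0]
force: [-1.5, 0.4, -6.1]
grip_width: 0.0353
grip_force: 63.1
```

```bash
python3 t.py .4643 .0037 .1635
```

```text
14.2 [0.4643 0.0036 0.1675] tool delta mm [ 0.  -0.1  4. ] rotmat [[0.962, -0.274, -0.0], [-0.274, -0.962, -0.0], [-0.0, 0.0, -1.0]] F [-1.5  0.4 -6.1] 0.035256820374263476
```

Force dropped about 2 N, which fits the spring. Creeping on to contact.

>>> servo_tool([
  [0.2, 0, 0, 1, 0, 0, 0],
  [0.2, 0, 0, 2, 0, 0, 0],
  [0.2, 0, 0, 2.5, 0, 0, 0],
  [0.2, 0, 0, 2.5, 0, 0, 0],
])

```text
time: 14.6
tool_pos: [0.4644, 0.0037, 0.1652]
tcp_rot: [3.111, -0.435, 0.0]
force: [-1.0, -1.2, -5.4]
grip_width: 0.0355
grip_force: 63.1
```

>>> servo_tool([
  [0.2, 0, 0, 0.5, 0, 0, 0],
  [0.2, 0, 0, 1, 0, 0, 0],
  [0.2, 0, 0, 1, 0, 0, 0],
])

```text
time: 14.9
tool_pos: [0.4644, 0.0037, 0.1641]
tcp_rot: [3.111, -0.435, -0.0]
force: [-1.3, -0.5, -5.7]
grip_width: 0.0352
grip_force: 63.1
```

>>> servo_tool([
  [0.2, 0, 0, 0.5, 0, 0, 0],
  [0.2, 0, 0, 0.5, 0, 0, 0],
])

```text
time: 15.1
tool_pos: [0.4644, 0.0037, 0.1637]
tcp_rot: [3.111, -0.434, 0.0]
force: [-1.6, -0.6, -4.9]
grip_width: 0.0351
grip_force: 63.2
```

>>> servo_tool([
  [0.2, 0, 0, 0.5, 0, 0, 0],
  [0.2, 0, 0, 0.5, 0, 0, 0],
])

```text
time: 15.3
tool_pos: [0.4645, 0.0036, 0.1636]
tcp_rot: [3.111, -0.434, 0.001]
force: [-4.3, -1.9, 0.6]
grip_width: 0.0355
grip_force: 64.0
```

>>> servo_tool([
  [0.2, 0, 0, 0.3, 0, 0, 0],
  [0.2, 0, 0, 0.3, 0, 0, 0],
])

```text
time: 15.5
tool_pos: [0.4646, 0.0035, 0.1636]
tcp_rot: [3.111, -0.434, 0.001]
force: [-4.8, -3.8, 4.3]
grip_width: 0.0356
grip_force: 64.6
```

>>> servo_tool([
  [0.5, 0, 0, 0, 0, 0, 0],
  [0.7, 0, 0, 0, 0, 0, 0],
  [1, 0, 0, 0, 0, 0, 0],
  [1, 0, 0, 0, 0, 0, 0],
  [1, 0, 0, 0, 0, 0, 0],
  [1, 0, 0, 0, 0, 0, 0],
])

```text
time: 16.1
tool_pos: [0.4645, 0.0038, 0.1629]
tcp_rot: [-3.111, 0.434, -0.0]
force: [0.5, 0.0, -0.0]
grip_width: 0.0855
grip_force: 0.0
```

>>> servo_tool([
  [1, 0, 0, -5, 0, 0, 0],
  [1, 0, 0, -20, 0, 0, 0],
  [1, 0, 0, -45, 0, 0, 0],
  [1, 0, 0, -80, 0, 0, 0],
  [1, 0, 0, -115, 0, 0, 0],
  [1, 0, 0, -130, 0, 0, 0],
  [1, 0, -40, -130, 0, 0, 0],
  [1, 0, -85, -130, 0, 0, 0],
  [1, 0, -130, -130, 0, 0, 0],
  [1, 20, -170, -130, 0, 0, 0],
])

```text
time: 17.1
tool_pos: [0.5297, 0.1639, 0.2942]
tcp_rot: [-3.11, 0.432, -0.002]
force: [-0.5, 0.2, 0.8]
grip_width: 0.0851
grip_force: 0.0
```

>>> servo_tool([
  [1, 0, -40, 0, 0, 0, 0],
  [1, 0, -60, 0, 0, 0, 0],
  [1, 0, -60, 0, 0, 0, 0],
  [1, 0, -60, 0, 0, 0, 0],
])

```text
time: 17.5
tool_pos: [0.5463, 0.2194, 0.2927]
tcp_rot: [3.111, -0.433, -0.001]
force: [-0.4, -0.7, -0.8]
grip_width: 0.0852
grip_force: 0.0
```

```bash
python3 - <<'E'
from m import *
for n,b in(('top',(200,180,330,275)),('scene',(235,90,360,230))):
    d=cam(n)
    gc=np.array([.4643,.0032]); th=np.radians(74); y=np.array([np.cos(th),np.sin(th)]); x=np.array([y[1],-y[0]])
    exp=np.array([np.r_[gc+i*75*1e-3*y+j*14e-3*x,.148] for i,j in((1,1),(1,-1),(-1,-1),(-1,1))])
    e=proj(d,exp)
    a=mask(d,(0,0,0),(180,255,50),b); c=big(a); M=cv2.moments(c)
    hs=np.array([np.r_[gc+i*.018*y+j*.015*x,z] for i in(1,-1) for j in(1,-1) for z in(.208,.148)])
    hull=cv2.convexHull(proj(d,hs).astype(np.float32)); Mh=cv2.moments(hull)
    print(n,'black seen',M['m10']/M['m00'],M['m01']/M['m00'],M['m00'],'exp',Mh['m10']/Mh['m00'],Mh['m01']/Mh['m00'],Mh['m00'])
    r=mask(d,(18,120,60),(32,255,255),b); ys,xs=np.nonzero(r); w=plane(d,np.c_[xs,ys],np.full(len(xs),.094)); print(' brass',len(xs),w[:,:2].min(0),w[:,:2].max(0),w[:,:2].mean(0))
    rd=mask(d,(0,170,90),(6,255,255),b)
    ys,xs=np.nonzero(rd); P=np.c_[xs,ys]
    print(' red px',len(P),P.mean(0) if len(P) else None)
print(get_state()['tool_pos'],get_state()['time'])
E
```

```text
top black seen 262.9359756097561 237.22662601626016 164.0 exp 263.19781256174264 236.2540500859032 225.4653596461285
 brass 196 [ 0.42962265 -0.0292766 ] [0.49530153 0.03133076] [0.46972632 0.001063  ]
 red px 2 [266.5 230.5]
scene black seen 346.28422283471144 131.23469472980872 1995.5 exp 295.8519073827516 136.37221481952787 400.2905307179317
 brass 227 [ 0.45419782 -0.18648302] [0.50014044 0.04021775] [0.47931562 0.00070114]
 red px 9 [290.22222222 137.66666667]
[0.54631021 0.2185814  0.29325602] 17.6
```

```bash
python3 -c "
from bench import *
print(sign_off())"
```

```text
the job is handed in; nothing more can be done
None
```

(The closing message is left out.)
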